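# Empty the pebble mill's cup

## Task

Empty the pebble mill: pull its steel cup straight up out of the sprung socket and stand it on the bench with the pebbles still in it, then take it by the side and tip all four pebbles into the wide white bowl from close above it. Stand the empty cup back upright on the bench, gently, and leave the bowl and everything else where it is.

Things in the scene. Friction and masses are not known exactly. Their poses are not given: they have to be found in the camera images.
- mill: The pebble mill, fixed to the bench: a round white housing 140 mm across, with a small grey control panel and dial on its front (local -x), reaching 98 mm from the axis. Origin: on the bench, on the vertical axis of the socket; z up. The cup plugs into a round steel-collared socket in its top, whose mouth (in the deck) is 66 mm above the bench, 20 mm above its floor.
- mill_socket (a point): Centre of the socket's floor, 46 mm above the bench: the underside of the plugged-in cup stands here. Axes as the mill's.
- mill_cowl (a point): On the mill's axis, level with the top of the cowl round the cup, 124 mm up. The cowl (inner radius 37.5 mm, outer 64 mm) rises from the deck at 66 mm in two halves at local +x and -x. Between them at local +y and -y are two finger gaps, open at the top and outward, 33 mm wide at the cup: fingers go in from straight above and close along local y.
- catch_a (a joint): The sprung catch in the socket at local +x (m, 0 = out, grows to about 2 mm as it is pushed back). Two such catches click into the groove round the cup's foot: the cup comes free with a straight upward pull of some 10 to 17 N, its weight included; the catches give way over the first 5 mm and are clear of the foot after 14 mm. No turning or pressing is needed.
- catch_b (a joint): The other catch, at local -x (m, 0 = out, grows as it is pushed back).
- cup: The grinding cup, turned steel, open on top, 86 mm tall, 0.2 to 0.33 kg empty, round, polished. Origin: centre of its flat underside; z along its axis to the mouth. Foot 48 mm across, 20 mm tall, with a V groove; above it the body flares evenly from 53 mm outside diameter at 26 mm to 66 mm at the rim (57 mm at 45 mm, 61 mm at 64 mm). Wall 3 mm; inner floor 24 mm above the underside.
- cup_grip (a point): On the cup's axis, 64 mm from the underside, for the grip from above. Plugged in, the cup's rim is 132 mm above the bench and only 8 mm above the cowl, so it can only be gripped from straight above, through the finger gaps. That grip covers the mouth.
- cup_side (a point): On the cup's axis, 45 mm from the underside, for a grip tilted about 45 degrees when the cup stands on the bench. The pebbles roll out once the cup is tipped 10 to 20 degrees past level.
- cup_rim (a point): Centre of the cup's mouth, on its axis, 86 mm from the underside.
- cup_mid (a point): Point on the cup's axis 52 mm from the underside, amid the hollow.
- pebble0: One of the four dark grey flint grinding pebbles, egg-shaped, 23 by 20 mm, 13 g, in the cup at the start. Origin: its centre.
- pebble1: One of the four dark grey flint grinding pebbles, egg-shaped, 23 by 20 mm, 13 g, in the cup at the start. Origin: its centre.
- pebble2: One of the four dark grey flint grinding pebbles, egg-shaped, 23 by 20 mm, 13 g, in the cup at the start. Origin: its centre.
- pebble3: One of the four dark grey flint grinding pebbles, egg-shaped, 23 by 20 mm, 13 g, in the cup at the start. Origin: its centre.
- bowl: The wide white bowl, loose on the bench, 190 mm across the rim (the widest vessel lying loose), 62 mm tall, foot 86 mm across, inner floor 6 mm above the bench, 0.75 kg. Origin: centre of its underside; z up.
- table: The bench; its top is at height 0. Origin: a point on its top between the mill and the bowl; the bench is free for 70 mm round it at the start.
- mill_lid: Bystander: the mill's steel lid, a disc 72 mm across with a black knob, 26 mm tall in all. Origin: centre of its underside.
- dark_cup: Bystander: a black stoneware cup, 74 mm across, 72 mm tall. Origin: centre of its underside.
- beakers: Bystander: a stack of nested thin steel beakers, 62 mm across, 81 mm tall. Origin: centre of its underside.
- rib: Bystander: a flat wooden rib, 90 by 40 by 4 mm (long along its y). Origin: centre of its underside.
- brush: Bystander: a flat glaze brush, 160 mm long (along its x), 42 mm wide, 20 mm tall. Origin: its middle, on the bench.
- oxide_jar: Bystander: a squat brown jar with a white cap, 56 mm across, 75 mm tall. Origin: centre of its underside.
Mind the look-alikes: they are no part of the job. Leave any green look-alike of the mill alone.

How it is judged:
By the outcome, as a careful person would: the job done as asked, in the order asked, and still so for the second after the job is handed in, with the robot touching nothing.
It also fails if it takes over 72 s, if anything falls off the work surface, if the arm or the gripper's body presses on something with over 40 N, if the wrist force passes 120 N, or if a joint passes its speed limit or range.

## Robot

A 6-joint arm with a two-finger parallel gripper is mounted at the origin on the work surface. World frame = base frame: x ahead of the robot, y to its left, z up, the work surface at z = 0. Lengths are in m, angles in rad, forces in N, time in s.
With the tool pointing down it reaches from about 0.4 to 0.925 m from the base axis. Payload 3.4 kg.
Tool frame: the origin (TCP) lies between the finger pads; the fingertips stand 17 mm ahead of it and the grasp point (between the pads) lies 2 mm behind it (tips_ahead is the distance from the TCP to the fingertips, in m); z points along the fingers, y is the line along which they close (so a half turn about z gives the same grasp; the last joint's range is limited). The gripper opens to 85 mm and grips with 20 to 120 N. Pads are 22 mm wide; open, the fingers measure 114 mm over their backs; the gripper's body (76 mm by 85 mm) begins 54 mm behind the grasp point. The pads swing forward as they close: fully open they stand 13 mm farther back than shut.
Start: joints at [1.073, 0.307, 1.506, -0, 1.328, -0.073], TCP at [0.236, 0.524, 0.248] pointing down, gripper open.
Joint ranges: [-3.12, 3.12], [-1.05, 2.28], [0.14, 2.33], [-1.42, 4.57], [0.1, 2.73], [-2.68, 2.68]. Speed limits (rad/s): [2.57, 2.57, 3.14, 3.14, 3.14, 3.14].

## Interface

Orientations are given as a unit quaternion [w, x, y, z].
In Python, from station import * gives the robot as it stands. Calls block until the motion is done:
- reach(position, orientation): joint-space move of the TCP to a pose.
- move_straight(position, vel=0.15, rot=None, stop_force=None): straight line of the TCP; rot=None keeps the orientation; vel is the mean speed in m/s. With stop_force (N) it stops when the force on the tool has changed by that much, and returns True; else False.
- set_joints(angles): joint-space move.
- set_gripper(opening, effort=None): opening from 0.0 (shut) to 1.0 (fully open); effort is the grip in N (None keeps the last); returns when the fingers have stopped.
- pause(seconds).
- solve_ik(position, orientation): joint angles nearest the present ones, or None.
- observe(): the state.
- grab_frame(name): name is "scene" or "top" or "wrist"; returns the picture (480x640x3 uint8, red, green, blue); there is no depth.
- camera_params(name): a dict with "fx", "fy", "cx", "cy" (pixels), "pose" (4x4, takes a point from camera to world coordinates). Camera axes: x right, y up, looking along -z (the intrinsics and any distortion apply to the point x, -y, -z); pixel columns grow to the right and rows downward; lengths in m; the calibration is good to about 2 mm. A picture is of the moment at which its call begins: read the wrist's pose just before it. camera_params takes no time and is no camera call; for the wrist camera it gives the pose at the moment of the call.
A pose or a line that the arm cannot do raises Unreachable and nothing moves.
- sign_off(): hands the job in; it is judged then, once.
Trained networks look in the newest picture that a camera, given by its name, has taken for a name from the list of things; names that differ only in an ending like _2 or _b are one class to them, and where a whole thing is asked for, a point or a joint stands for the part that bears it (a point fixed in the world has none). Each returns a list of dicts, best first, with "conf" (0 to 1); they miss things now and then, are a little off and sometimes report something else, mostly with a low value. They report only what shows in the picture. A call takes as long as a camera call. They do not tell look-alikes from the thing itself.
- search_frame(label, camera): "point" ([x, y, z] in m, in world coordinates, good to about 4 mm: the middle of the surface that is visible of it).
- regions_of(label, camera): "region" (480x640 bool, what is visible of it).
- tip_of(label, camera): "point" ([x, y, z] in m, in world coordinates, good to about 4 mm: a listed point, or the origin of a listed thing).
The state is a dict: "t": time; "q": joint angles; "joint_velocities": joint speeds; "joint_torque": joint torques, N m; "position": TCP position; "ee_rot": TCP orientation; "force": force on the tool from outside, world axes, zero at the start; "torque": the same for the moment, N m; "width": opening from 0.0 (shut) to 1.0 (fully open); "finger_force": force on a finger pad.
Only numpy, scipy, OpenCV 4.12 (cv2) and the standard library are available. Lean on these libraries where they do the work, as an engineer would, in place of code of your own. Each camera call takes 0.05 s, during which the arm holds its last target. There are 200 camera calls.

## Working session

There is one attempt and no reset: what is moved stays moved. The work goes in short steps, each a Python script; the robot and the scene stay as the last script left them, time stands still between calls to the robot, and variables do not carry over. Pictures are saved under pics/ and viewed, at most 10 in all, crops included, and the job is handed in when it is done.

```bash
mkdir -p pics; ls; cat > h.py <<'E'
from station import *
import numpy as np, cv2
def save(cam,n):
    im=grab_frame(cam); cv2.imwrite(f"pics/{n}.png",cv2.cvtColor(im,cv2.COLOR_RGB2BGR)); return im
def proj(P,cam):
    c=camera_params(cam);T=np.linalg.inv(c["pose"]);p=T[:3,:3]@np.array(P)+T[:3,3]
    return [round(c["cx"]+c["fx"]*p[0]/-p[2]),round(c["cy"]+c["fy"]*-p[1]/-p[2])]
E
python3 - <<'E'
from h import *
for c in("top","scene"):
    save(c,c+"0")
    p=camera_params(c);print(c,{k:(np.round(v,3).tolist() if k=="pose" else v) for k,v in p.items()})
    for l in("mill","mill_cowl","cup_rim","bowl","table","dark_cup","beakers","oxide_jar","mill_lid","rib","brush"):
        for d in tip_of(l,c)[:3]: print(l,np.round(d["point"],3),round(d["conf"],2),proj(d["point"],c))
E
```

```text
pics
top {'fx': 512.8011481987136, 'fy': 512.8011481987136, 'cx': 321.0168827367702, 'cy': 241.1927358995017, 'pose': [[-0.029, 0.997, -0.073, 0.456], [-1.0, -0.029, -0.002, 0.02], [-0.004, 0.072, 0.997, 1.273], [0.0, 0.0, 0.0, 1.0]]}
mill [ 0.344  0.301 -0.001] 0.88 [210, 327]
mill [0.534 0.193 0.003] 0.77 [253, 249]
mill_cowl [0.534 0.193 0.123] 0.96 [245, 245]
mill_cowl [0.345 0.306 0.121] 0.66 [196, 332]
cup_rim [0.535 0.191 0.135] 0.88 [245, 245]
cup_rim [0.534 0.195 0.002] 0.45 [252, 249]
bowl [ 0.557 -0.251  0.001] 0.59 [431, 234]
table [ 0.551 -0.    -0.002] 0.64 [330, 240]
table [ 0.44  -0.453  0.002] 0.62 [515, 279]
dark_cup [0.573 0.465 0.004] 0.6 [143, 236]
dark_cup [0.536 0.193 0.046] 0.4 [250, 247]
beakers [ 0.443 -0.452  0.002] 0.96 [514, 278]
beakers [0.759 0.209 0.001] 0.6 [244, 160]
oxide_jar [ 0.765 -0.206  0.001] 0.89 [409, 153]
oxide_jar [0.537 0.189 0.098] 0.22 [249, 245]
mill_lid [ 0.699  0.016 -0.005] 0.84 [322, 182]
mill_lid [ 0.422  0.02  -0.   ] 0.27 [324, 292]
rib [ 0.423  0.018 -0.   ] 0.91 [325, 292]
brush [0.76  0.208 0.003] 0.59 [245, 159]
scene {'fx':
[... 279 characters left out ...]
345 0.304 0.126] 0.97 [446, 213]
mill_cowl [0.534 0.188 0.128] 0.95 [391, 243]
cup_rim [0.539 0.192 0.137] 0.88 [392, 241]
cup_rim [ 0.558 -0.254  0.003] 0.56 [238, 257]
cup_rim [ 0.442 -0.447  0.002] 0.28 [198, 226]
bowl [0.537 0.192 0.097] 0.74 [391, 253]
bowl [0.532 0.193 0.108] 0.68 [392, 249]
bowl [ 0.556 -0.256  0.   ] 0.63 [238, 258]
table [ 0.552 -0.002  0.   ] 0.61 [321, 272]
dark_cup [0.578 0.462 0.   ] 0.82 [490, 310]
dark_cup [ 0.771 -0.202  0.004] 0.33 [221, 308]
beakers [ 0.444 -0.445 -0.   ] 0.8 [198, 227]
beakers [0.538 0.19  0.091] 0.74 [391, 255]
mill_lid [0.697 0.016 0.001] 0.85 [310, 306]
rib [0.423 0.018 0.   ] 0.79 [341, 248]
brush [ 0.762  0.207 -0.006] 0.79 [375, 341]
```

View pics/top0.png

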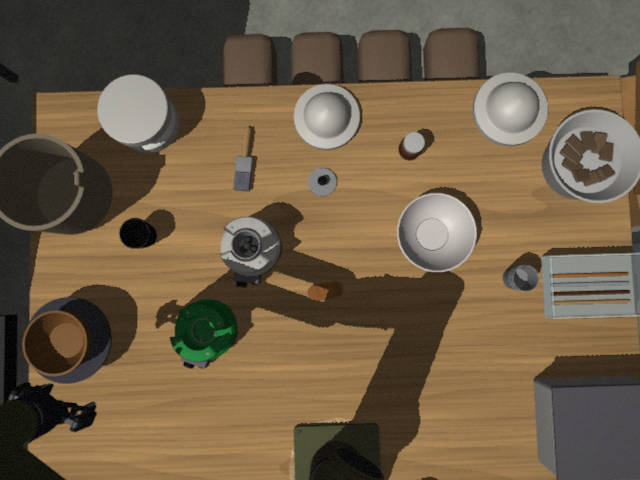

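View pics/scene0.png

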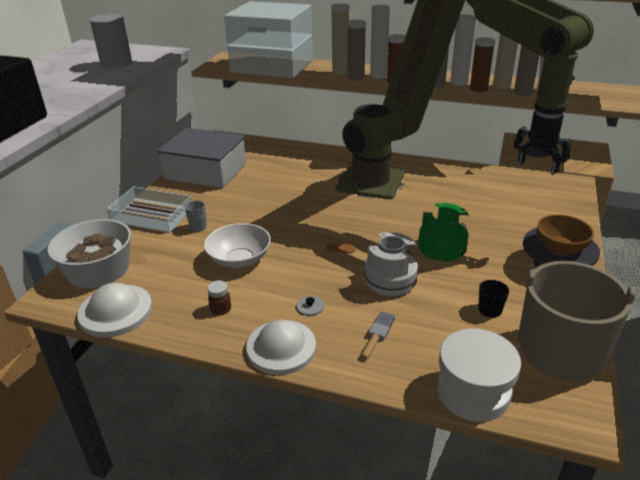

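The white mill is at about px (248,247) in the top view, with its panel at (241,284), so its front faces roughly -x. The green look-alike is at (204,332). The bowl is at (437,233), which matches the network point (0.557,-0.252). The domed plates at (327,115) and (510,107) aren't bowls. Next I'll look from above with the wrist camera.

```bash
python3 - <<'E'
from h import *
s=observe(); print(s["ee_rot"],s["t"])
move_straight([0.236,0.524,0.33],vel=0.2)
R=[0,1,0,0]
from scipy.spatial.transform import Rotation as Ro
print(Ro.from_quat(s["ee_rot"],scalar_first=True).as_matrix().round(2))
M=Ro.from_matrix([[1,0,0],[0,-1,0],[0,0,-1]]).as_quat(scalar_first=True)
print(solve_ik([0.5,0.19,0.34],M))
reach([0.5,0.19,0.34],M)
save("wrist","w1"); c=camera_params("wrist"); print(np.round(c["pose"],3),c["fx"])
for l in("mill_cowl","cup_rim","mill","cup_grip","mill_socket","pebble0"):
    for d in tip_of(l,"wrist")[:2]: print(l,np.round(d["point"],4),round(d["conf"],2),proj(d["point"],"wrist"))
t=cv2.imread("pics/top0.png")[190:310,180:340]
cv2.imwrite("pics/topc.png",cv2.resize(t,None,fx=5,fy=5,interpolation=cv2.INTER_CUBIC))
print(observe()["t"],observe()["force"])
E
```

```text
[ 5.93632169e-06  2.10327673e-01  9.77630948e-01 -6.05273572e-06] 1.2
[[-0.91  0.41  0.  ]
 [ 0.41  0.91 -0.  ]
 [-0.   -0.   -1.  ]]
[ 2.84169197e-01  1.92152345e-01  1.43526684e+00 -4.44089210e-16
  1.51417347e+00  1.85496552e+00]
[[ 0.002  0.963  0.27   0.568]
 [-1.     0.002  0.001  0.19 ]
 [ 0.001 -0.27   0.963  0.465]
 [ 0.     0.     0.     1.   ]] 422.14898066362264
mill_cowl [0.346  0.3044 0.1259] 0.84 [196, 371]
cup_rim [0.535  0.1897 0.1307] 0.57 [322, 164]
mill [ 0.3432  0.3039 -0.0005] 0.9 [227, 313]
cup_grip [0.5369 0.1933 0.1105] 0.95 [318, 159]
mill_socket [0.3406 0.2978 0.0466] 0.77 [223, 334]
pebble0 [0.5504 0.1912 0.0812] 0.84 [320, 141]
pebble0 [0.5313 0.2036 0.0863] 0.65 [306, 163]
3.7917 [-0.51424997 -0.15828209 -1.26379164]
```

View pics/w1.png

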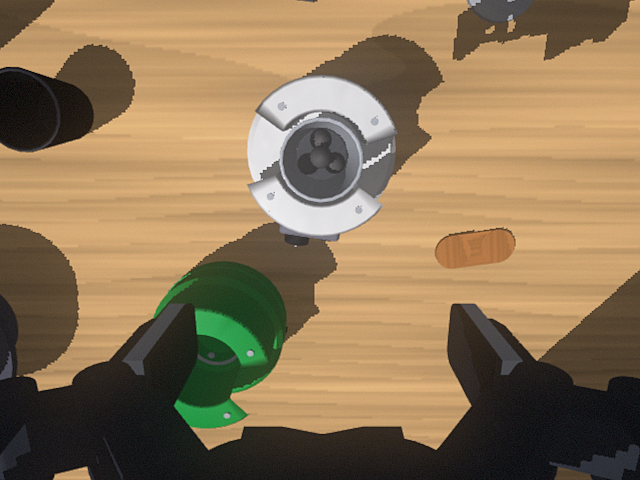

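The wrist picture shows the mill with its pebbles at about (320,158). The cowl screws at (281,107), (374,121), (271,196) and (358,210) give me the axis and yaw. The gaps run left to right, slightly turned.

```bash
cat >> h.py <<'E'
def back(uv,z,cam,c=None):
    c=c or camera_params(cam);d=c["pose"][:3,:3]@np.array([(uv[0]-c["cx"])/c["fx"],-(uv[1]-c["cy"])/c["fy"],-1]);o=c["pose"][:3,3]
    return o+d*(z-o[2])/d[2]
E
python3 - <<'E'
from h import *
im=cv2.imread("pics/w1.png")
P=[back(p,0.124,"wrist") for p in [(281,107),(374,121),(271,196),(358,210)]]
P=np.array(P);print(P.round(4)); print("centre",P.mean(0).round(4))
for a,b in((1,0),(3,2)): d=P[b]-P[a];print("y-axis yaw",np.degrees(np.arctan2(-d[0],d[1])),np.linalg.norm(d))
for a,b in((2,0),(3,1)): d=P[b]-P[a];print("x-axis yaw",np.degrees(np.arctan2(d[1],d[0])),np.linalg.norm(d))
# pixel-refine: bright cowl mask & rim ellipse
g=cv2.cvtColor(im,cv2.COLOR_BGR2GRAY)
c=cv2.resize(im[60:250,230:410],None,fx=3.1,fy=3.1,interpolation=cv2.INTER_CUBIC);cv2.imwrite("pics/w1c.png",c)
for l in("cup","mill"):
    for r in regions_of(l,"wrist")[:2]:
        m=r["region"];ys,xs=np.nonzero(m);print(l,r["conf"],m.sum(),xs.min(),xs.max(),ys.min(),ys.max(),xs.mean(),ys.mean())
print(back((322,160),0.132,"wrist"))
E
```

```text
[[0.5778 0.2213 0.124 ]
 [0.5675 0.1489 0.124 ]
 [0.5082 0.2312 0.124 ]
 [0.4966 0.1597 0.124 ]]
centre [0.5375 0.1903 0.124 ]
y-axis yaw -8.127507413242862 0.07310661571870479
y-axis yaw -9.203844417482287 0.07243382743011036
x-axis yaw -8.083608577640133 0.07035497864944013
x-axis yaw -8.632150310947067 0.07171837442399231
cup 0.82 4329 280 362 118 202 321.1755601755602 160.66851466851466
mill 0.6 14157 247 397 75 246 320.0606766970403 155.9112100021191
mill 0.59 13433 155 287 262 428 227.9588327253778 338.6255490210675
[0.53815186 0.18931081 0.132     ]
```

View pics/w1c.png

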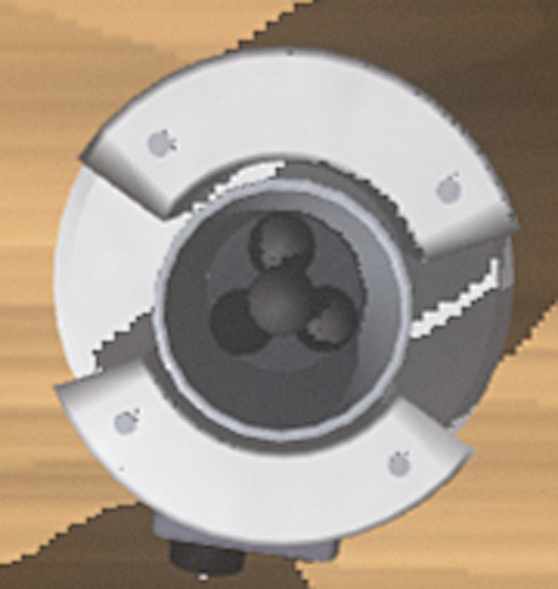

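Axis is about (0.537, 0.190) and yaw is -8.5°, and the screws, rim and networks agree on it. I'll check that all planned poses are feasible, then grip and pull.

```bash
cat >> h.py <<'E'
from scipy.spatial.transform import Rotation as Ro
def ori(az,phi,f=1):
    "tool z leans phi (rad) from straight down towards azimuth az; closing line horizontal"
    z=np.array([np.cos(az)*np.sin(phi),np.sin(az)*np.sin(phi),-np.cos(phi)]);y=f*np.array([np.sin(az),-np.cos(az),0])
    return Ro.from_matrix(np.c_[np.cross(y,z),y,z]).as_quat(scalar_first=True)
def cup_tcp(base,az,phi0,th,hg,back_=0.003):
    "TCP pose for cup with underside `base`, tilted th towards az, held at height hg on its axis at phi0"
    ax=np.array([np.cos(az)*np.sin(th),np.sin(az)*np.sin(th),np.cos(th)]);ph=phi0-th
    z=np.array([np.cos(az)*np.sin(ph),np.sin(az)*np.sin(ph),-np.cos(ph)])
    return np.array(base)+hg*ax+(0.002-back_)*z, ori(az,ph)
def pour(rim_xy,az,th,zlow):
    "underside position so that the mouth centre is above rim_xy and the cup's lowest point at zlow"
    ax=np.array([np.cos(az)*np.sin(th),np.sin(az)*np.sin(th),np.cos(th)])
    low=min(-.086*ax[2]-.024*np.sin(th),-.033*abs(np.sin(th)))
    return np.array([*rim_xy,zlow-low])-.086*ax
E
python3 - <<'E'
from h import *
C=np.array([0.537,0.1903]); Q=ori(np.radians(-8.5),0)
lim=np.array([[-3.12,3.12],[-1.05,2.28],[.14,2.33],[-1.42,4.57],[.1,2.73],[-2.68,2.68]])
T=np.array([0.551,0,0]);B=np.array([.557,-.252]);az=np.arctan2(B[1],B[0]);h=np.array([np.cos(az),np.sin(az)])
phi=np.radians(50)
for n,p,o in [("grip",[*C,.104],Q),("tab",[T[0],T[1],.06],Q),("side",*cup_tcp(T,0,phi,0,.047)),("lift",*cup_tcp(T+[0,0,.12],0,phi,0,.047))]+\
  [(f"pour{d}",*cup_tcp(pour(B-.02*h,az,np.radians(d),.08),az,phi,np.radians(d),.047)) for d in(0,45,90,110,120)]:
    q=solve_ik(p,o);print(n,np.round(p,3),None if q is None else np.round(q,2))
# go
reach([*C,.22],Q); set_gripper(1.0)
for d in tip_of("cup_rim","wrist")[:1]:pass
r=move_straight([*C,.104],vel=.06,stop_force=8); print("stopped",r,observe()["position"])
if not r:
    set_gripper(0,effort=90); s=observe(); print(s["width"],s["finger_force"],s["force"],s["t"])
E
```

```text
grip [0.537 0.19  0.104] [ 0.27  0.44  1.7  -0.    1.    1.99]
tab [0.551 0.    0.06 ] [-0.08  0.48  1.78 -0.    0.87  1.64]
side [0.55  0.    0.048] None
lift [0.55  0.    0.168] None
pour0 [ 0.538 -0.243  0.128] None
pour45 [ 0.514 -0.232  0.131] [-0.5   0.37  1.75  0.01  0.93  1.49]
pour90 [ 0.504 -0.228  0.114] [-0.48  0.76  1.24 -0.04  1.83  1.52]
pour110 [ 0.506 -0.229  0.125] [-0.47  0.95  1.04 -0.05  2.2   1.52]
pour120 [ 0.509 -0.23   0.128] [-0.47  1.04  0.96 -0.06  2.36  1.51]
stopped False [0.53722512 0.19037953 0.1043304 ]
0.7437222530883747 95.5850463785464 [-1.36907574  0.03537312  6.26330049] 7.1583
```

Grip is firm (63 mm, 96 N). The side grip towards +r is out of reach, so I'll pull the cup now and scan the approach azimuths from there.

```bash
python3 - <<'E'
from h import *
p=observe()["position"]
move_straight([p[0],p[1],.13],vel=.03); s=observe(); print(s["position"],s["width"],s["force"])
move_straight([p[0],p[1],.235],vel=.08); s=observe(); print(s["position"],s["width"],s["force"],s["t"])
save("scene","s1")
T=np.array([0.551,0,0]);B=np.array([.557,-.252])
for f in(1,-1):
  for phd in(45,50):
    phi=np.radians(phd)
    for azd in range(-180,180,20):
      az=np.radians(azd);h=np.array([np.cos(az),np.sin(az)]);R=[]
      def t(b,th):
        x,_=cup_tcp(b,az,phi,th,.047);return solve_ik(x,ori(az,phi-th,f))
      g=[t(T,0),t(T+[0,0,.12],0)]
      pr=[t(pour(B-.02*h,az,np.radians(d),.08),np.radians(d)) for d in(0,30,60,90,115)]
      print(f,phd,azd,[q is not None for q in g],[int(q is not None) for q in pr], np.round(g[0],2) if g[0] is not None else "") if (g[0] is not None) else 0
E
```

```text
[0.53735414 0.19049239 0.12997846] 0.73979041335753 [-0.16128783 -0.26347585 -3.57052287]
[0.53711348 0.1904556  0.23430186] 0.7381023566486422 [-0.53112452 -0.40205943 -3.21375986] 9.6417
1 45 -180 [True, True] [1, 1, 1, 1, 1] [-0.05  0.88  1.23 -0.04  1.82 -1.62]
1 45 -160 [True, True] [1, 1, 1, 1, 1] [ 0.06  0.87  1.26 -0.21  1.78 -1.83]
1 45 -140 [True, True] [1, 1, 0, 1, 1] [ 0.16  0.84  1.34 -0.37  1.67 -2.01]
1 45 -120 [True, True] [1, 0, 0, 1, 1] [ 0.25  0.79  1.47 -0.53  1.5  -2.15]
1 45 -100 [True, True] [1, 0, 1, 1, 1] [ 0.33  0.73  1.64 -0.7   1.3  -2.26]
1 45 -80 [True, True] [1, 0, 1, 1, 1] [ 0.38  0.67  1.83 -0.91  1.07 -2.3 ]
1 45 -60 [True, True] [0, 1, 1, 1, 1] [ 0.38  0.62  2.03 -1.23  0.84 -2.25]
1 45 -40 [True, True] [1, 1, 1, 1, 1] [ 0.32  0.59  2.22  4.5   0.66 -2.03]
1 45 40 [True, True] [1, 1, 1, 1, 1] [-0.53  0.59  2.22  1.57  0.73 -1.1 ]
1 45 60 [True, True] [1, 1, 1, 1, 1] [-0.56  0.62  2.03  1.11  0.91 -0.94]
1 45 80 [True, True] [1, 1, 1, 1, 1] [-0.53  0.67  1.83  0.82  1.13 -0.91]
1 45 100 [True, True] [1, 1, 1, 1, 0] [-0.46  0.73  1.64  0.62  1.35 -0.9
[... 2976 characters left out ...]
97  1.13  0.92]
-1 50 -60 [True, True] [0, 1, 1, 1, 1] [ 0.43  0.67  2.04 -1.31  0.91  1.02]
-1 50 -40 [True, False] [1, 1, 1, 1, 1] [0.36 0.65 2.26 4.4  0.78 1.28]
-1 50 40 [True, True] [1, 0, 1, 1, 1] [-0.58  0.65  2.26  1.66  0.83  1.88]
-1 50 60 [True, True] [1, 0, 0, 1, 1] [-0.61  0.67  2.04  1.17  0.98  2.1 ]
-1 50 80 [True, True] [1, 1, 0, 1, 1] [-0.56  0.71  1.83  0.87  1.2   2.17]
-1 50 100 [True, True] [1, 1, 1, 0, 0] [-0.49  0.77  1.62  0.66  1.42  2.14]
-1 50 120 [True, True] [1, 1, 1, 0, 1] [-0.39  0.83  1.44  0.49  1.62  2.06]
-1 50 140 [True, True] [1, 1, 1, 0, 1] [-0.28  0.88  1.3   0.32  1.78  1.92]
-1 50 160 [True, True] [1, 1, 1, 1, 0] [-0.17  0.92  1.2   0.15  1.88  1.73]
```

View pics/s1.png

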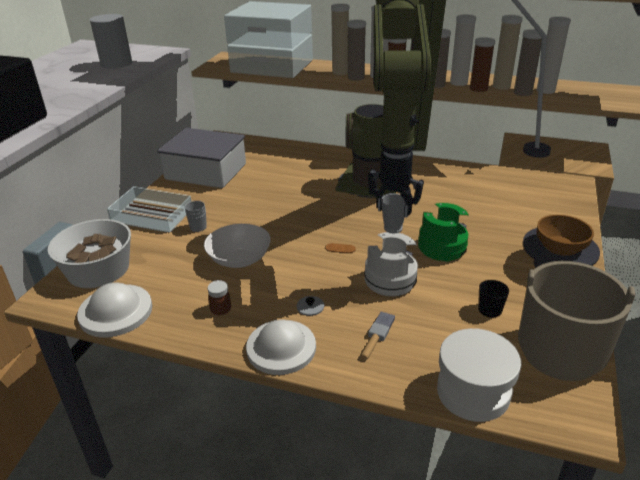

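The cup came out cleanly and hangs above the mill at (393,210). I'll stand it at (0.551,-0.03) and take a side grip at az=-140° with the tool roll flipped, which keeps clear of the mill.

```bash
sed -i 's/, ori(az,ph)$/, ori(az,ph,-1)/' h.py; python3 - <<'E'
from h import *
p=observe()["position"]; X=(0.551,-0.03)
move_straight([*X,p[2]],vel=.15)
move_straight([*X,.072],vel=.09)
r=move_straight([*X,.052],vel=.02,stop_force=4); s=observe(); print(r,s["position"],s["force"],s["width"])
set_gripper(1.0); pause(.2)
move_straight([*X,.20],vel=.15)
save("top","t2");save("scene","s2")
for c in("top","scene"):
    for l in("cup","cup_rim","mill_cowl","bowl"):
        for d in tip_of(l,c)[:3]: print(c,l,np.round(d["point"],4),round(d["conf"],2))
print(observe()["t"])
az=np.radians(-140);h=np.array([np.cos(az),np.sin(az)]);B=np.array([.557,-.252]);phi=np.radians(48);T=np.array([*X,0])
for n,b,th in [("app",T-[.0*h[0],0,0],0),("side",T,0),("lift",T+[0,0,.1],0)]+[(d,pour(B-.02*h,az,np.radians(d),.08),np.radians(d)) for d in range(0,126,15)]:
    x,o=cup_tcp(b,az,phi,th,.047);q=solve_ik(x,o);print(n,np.round(x,3),None if q is None else np.round(q,2))
c=cv2.imread("pics/t2.png")[120:320,180:500];cv2.imwrite("pics/t2c.png",cv2.resize(c,None,fx=2.4,fy=2.4))
E
```

```text
True [ 0.55094905 -0.02994449  0.05921882] [-0.43627421  1.29102978  4.26224099] 0.7370399364979463
top cup [ 0.5478 -0.0286  0.0514] 0.68
top cup [ 0.5484 -0.0276 -0.0022] 0.39
top cup_rim [6.967e-01 1.450e-02 5.000e-04] 0.73
top cup_rim [ 0.5509 -0.0279  0.0882] 0.57
top mill_cowl [0.536  0.1941 0.122 ] 0.88
top mill_cowl [0.3428 0.3086 0.1237] 0.71
top bowl [ 0.5609 -0.253  -0.004 ] 0.91
top bowl [0.5747 0.4663 0.0035] 0.35
scene cup [ 0.5527 -0.0259  0.0033] 0.94
scene cup_rim [ 0.5561 -0.0308  0.0856] 0.77
scene cup_rim [ 0.5521 -0.0303  0.0502] 0.71
scene mill_cowl [0.5317 0.1931 0.129 ] 0.88
scene mill_cowl [0.3444 0.3034 0.1249] 0.73
scene mill_cowl [ 0.5502 -0.0279  0.0511] 0.2
scene bowl [ 0.5573 -0.252   0.0014] 0.67
16.0833
app [ 0.552 -0.03   0.048] [ 0.13  0.86  1.33 -0.42  1.69  1.11]
side [ 0.552 -0.03   0.048] [ 0.13  0.86  1.33 -0.42  1.69  1.11]
lift [ 0.552 -0.03   0.148] [ 0.13  0.75  1.28 -0.43  1.84  1.04]
0 [ 0.573 -0.239  0.128] [-0.14  0.78  1.26 -0.59  1.71  0.84]
15 [ 0.58  -0.232  0.132] [-0.2   0.67  1.33 -0.44  1.53  0.77]
30 [ 0.587 -0.226  0.134] [-0.29  0.57  1.41 -0.27  1.35  0.67]
45 [ 0.593 -0.221  0.131] [-0.4   0.5   1.51 -0.05  1.16  0.5 ]
60 [ 0.598 -0.218  0.125] [-0.52  0.47  1.61  0.23  1.    0.23]
75 [ 0.601 -0.215  0.116] [-0.66  0.48  1.72  0.59  0.93 -0.15]
90 [ 0.602 -0.215  0.114] [-0.79  0.54  1.8   0.93  0.98 -0.54]
105 [ 0.601 -0.215  0.123] [-0.9   0.64  1.85  1.17  1.14 -0.84]
120 [ 0.597 -0.218  0.128] [-0.98  0.77  1.88  1.32  1.35 -1.07]
```

View pics/t2c.png

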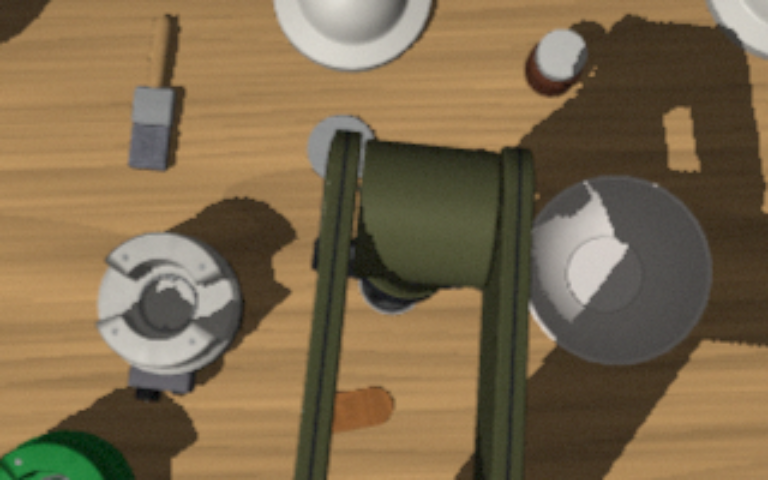

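The mill socket is empty and unmoved at about (168,305) in this crop. The cup stands partly under the arm at (395,290), and the bowl is untouched at (620,270). The measured cup position matches the placing, so I'll take the side grip.

```bash
python3 - <<'E'
from h import *
az=np.radians(-140);phi=np.radians(48);T=np.array([.551,-.0295,0])
x,o=cup_tcp(T,az,phi,0,.047); z=Ro.from_quat(o,scalar_first=True).as_matrix()[:,2]
reach(x-.16*z,o)
r=move_straight(x,vel=.08,stop_force=6);s=observe();print(r,s["position"],x,s["force"])
if not r:
    set_gripper(0,effort=60);s=observe();print(s["width"]*85,s["finger_force"],s["force"],s["torque"])
    move_straight(x+[0,0,.1],vel=.06);s=observe();print(s["width"]*85,s["position"]-x,s["force"],s["t"])
    save("scene","s3")
    for l in("cup","cup_rim"):
        for d in tip_of(l,"scene")[:2]: print(l,np.round(d["point"],4),round(d["conf"],2))
    c=cv2.imread("pics/s3.png")[60:360,120:520];cv2.imwrite("pics/s3c.png",cv2.resize(c,None,fx=2,fy=2))
E
```

```text
False [ 0.55195928 -0.02884863  0.04782703] [ 0.55156928 -0.02902232  0.04766913] [-1.01712918  0.24156489 -0.12318685]
57.7450597842302 62.26113340642769 [0.54598353 1.06298597 4.38240986] [ 0.05895072 -0.11083136 -0.05340812]
57.40647243032018 [-1.37879695e-04  1.79647262e-06  9.96056216e-02] [ 0.51995415  0.19479559 -3.12217113] 21.2417
cup [ 0.5537 -0.0274  0.1008] 0.61
cup_rim [ 0.5517 -0.0298  0.1877] 0.63
cup_rim [ 0.5498 -0.0282  0.1601] 0.45
```

View pics/s3c.png

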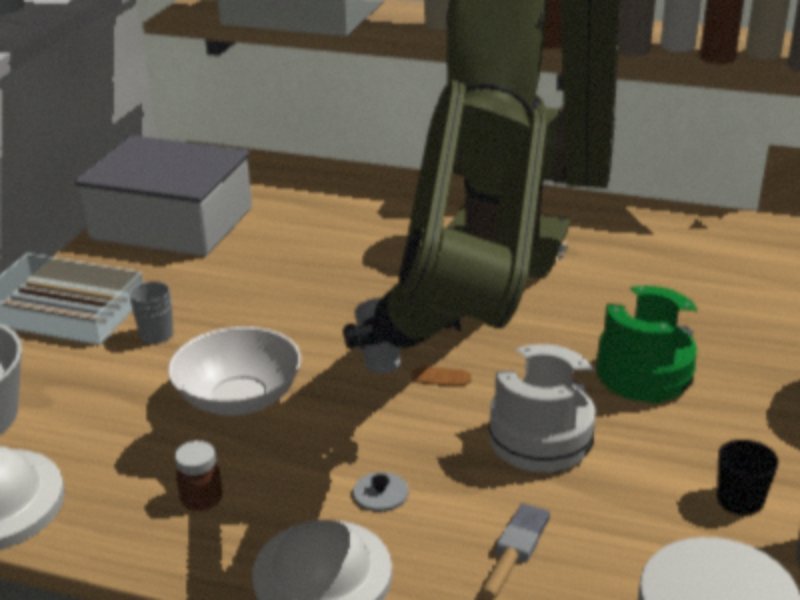

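The cup is held upright at about (378,335) in this crop, and the bowl at (236,372) is clear. Now I'll carry it over and tip.

```bash
cat >> h.py <<'E'
AZ=np.radians(-140);PHI=np.radians(48);H=np.array([np.cos(AZ),np.sin(AZ)]);B=np.array([.5575,-.253])
def tilt(d0,d1,sec,zl=.08):
    a,_=cup_tcp(pour(B-.02*H,AZ,np.radians(d0),zl),AZ,PHI,np.radians(d0),.047)
    x,o=cup_tcp(pour(B-.02*H,AZ,np.radians(d1),zl),AZ,PHI,np.radians(d1),.047)
    move_straight(x,rot=o,vel=max(np.linalg.norm(x-a),.001)/sec)
E
python3 - <<'E'
from h import *
s=observe();print("Fz",s["force"])
x,o=cup_tcp(pour(B-.02*H,AZ,0,.09),AZ,PHI,0,.047)
move_straight(x,vel=.15)
tilt(0,15,.7)
for d in range(15,90,15): tilt(d,d+15,.7)
for d in range(90,120,10): tilt(d,d+10,.7)
pause(.5);s=observe();print(s["position"],s["width"]*85,s["force"],s["t"])
save("top","t4");save("scene","s4");
for c in("top","scene"):
    for d in search_frame("pebble0",c)[:6]: print(c,np.round(d["point"],3),round(d["conf"],2))
    for d in tip_of("cup_rim",c)[:2]+tip_of("bowl",c)[:1]: print(np.round(d["point"],3),round(d["conf"],2))
a=cv2.imread("pics/t4.png")[140:320,340:540];b=cv2.imread("pics/s4.png")[150:330,160:360]
cv2.imwrite("pics/4c.png",np.hstack([cv2.resize(i,(400,360)) for i in(a,b)]))
E
```

```text
Fz [ 0.01679514 -0.42520952 -3.26749854]
[ 0.59800105 -0.21899568  0.12849161] 57.809381716332325 [ 0.1972285  -0.23085772 -2.20470077] 31.125
top [ 0.596 -0.214  0.146] 0.43
[ 0.77  -0.205  0.002] 0.71
[0.697 0.016 0.002] 0.67
[ 0.562 -0.25  -0.003] 0.84
[ 0.575 -0.239  0.111] 0.94
[ 0.558 -0.254  0.002] 0.84
```

View pics/4c.png

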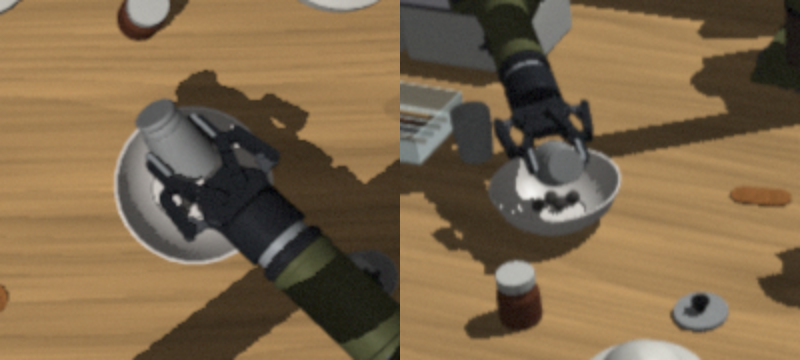

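The pebbles lie in the bowl at about (555,200) in the right half, with at least three or four visible. I'll tip a little further to be sure, return upright, stand the cup back where it was and count.

```bash
python3 - <<'E'
from h import *
try: tilt(120,128,.6); e=128
except Unreachable: e=120
pause(.6); print(e)
tilt(e,105,.9)
for d in range(105,0,-15): tilt(d,d-15,.6)
T=np.array([.551,-.0295,0]);x,o=cup_tcp(T,AZ,PHI,0,.047)
p=observe()["position"];move_straight([p[0],p[1],.155],vel=.1)
move_straight(x+[0,0,.107],vel=.15,rot=o)
move_straight(x+[0,0,.012],vel=.07)
r=move_straight(x-[0,0,.005],vel=.015,stop_force=3);s=observe();print(r,s["position"]-x,s["force"],s["t"])
save("scene","s5")
for d in tip_of("cup_rim","scene")[:2]+tip_of("cup","scene")[:2]:print(np.round(d["point"],3),d["conf"])
for l in("pebble0",):
    for d in search_frame(l,"scene")[:6]: print(l,np.round(d["point"],3),round(d["conf"],2))
c=cv2.imread("pics/s5.png")[180:330,180:380];cv2.imwrite("pics/s5c.png",cv2.resize(c,None,fx=4,fy=4,interpolation=cv2.INTER_CUBIC))
E
```

```text
128
True [-1.51881428e-04 -3.41217143e-05  5.01863367e-04] [-0.35790735  0.88092715  4.81925066] 43.4417
[ 0.553 -0.028  0.087] 0.87
[ 0.526 -0.242  0.014] 0.31
[ 0.551 -0.026  0.003] 0.64
pebble0 [0.588 0.203 0.074] 0.23
```

View pics/s5c.png

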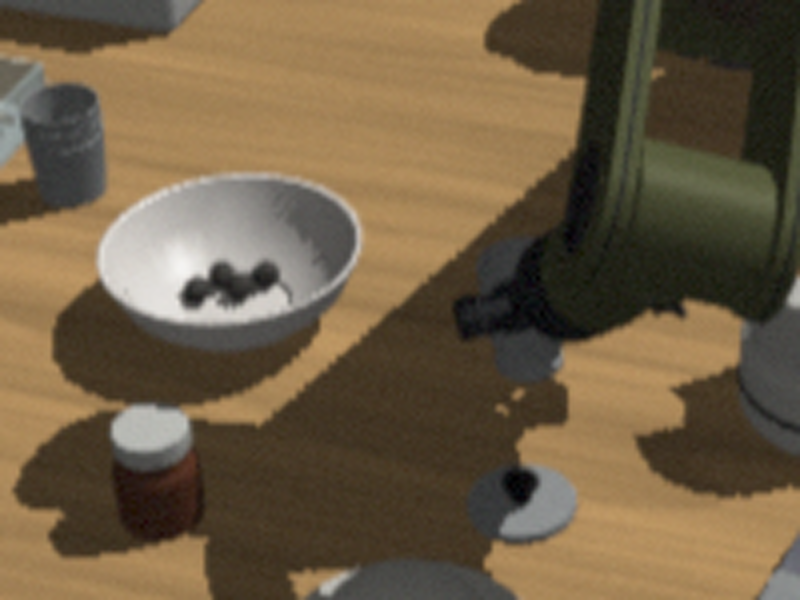

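All four pebbles are in the bowl at about (195,292), (222,273), (235,287) and (265,272). The cup is upright on the bench at (525,310). Now I'll release, back off and check.

```bash
python3 - <<'E'
from h import *
set_gripper(1.0);pause(.2)
s=observe();z=Ro.from_quat(s["ee_rot"],scalar_first=True).as_matrix()[:,2]
move_straight(s["position"]-.16*z,vel=.09)
p=observe()["position"];move_straight(p+[.03,.03,.12],vel=.15)
save("top","t6");save("scene","s6");print(observe()["t"])
for c in("top","scene"):
    for l in("cup","cup_rim","bowl"):
        for d in tip_of(l,c)[:2]:print(c,l,np.round(d["point"],3),round(d["conf"],2))
a=cv2.imread("pics/t6.png")[140:320,280:480];b=cv2.imread("pics/s6.png")[180:330,190:357]
cv2.imwrite("pics/6c.png",np.hstack([cv2.resize(i,(400,360)) for i in(a,b)]))
E
```

```text
47.25
top cup [ 0.548 -0.027 -0.001] 0.85
top cup_rim [ 0.551 -0.03   0.085] 0.57
top bowl [ 0.559 -0.253 -0.005] 0.88
top bowl [ 0.443 -0.45   0.001] 0.29
scene cup [ 0.554 -0.03   0.003] 0.93
scene cup_rim [ 0.55  -0.028  0.086] 0.78
scene cup_rim [ 0.424  0.018 -0.   ] 0.21
scene bowl [ 0.556 -0.256  0.   ] 0.61
scene bowl [ 0.556 -0.028  0.087] 0.53
```

View pics/6c.png

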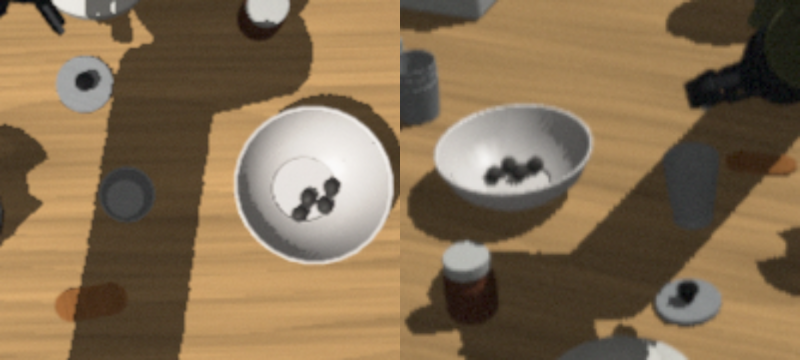

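The top view shows the empty cup upright at (127,193), four pebbles in the bowl around (317,197), and everything else in place.

```bash
python3 -c "
from station import *
print(sign_off())"
```

```text
the job is handed in; nothing more can be done
None
```

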